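# Put a clip-lid box away behind a bypass door

## Robot

A 7-joint arm with a two-finger parallel gripper is mounted at the origin on the work surface. World frame = base frame: x ahead of the robot, y to its left, z up, the work surface at z = 0. Lengths are in m, angles in degrees, forces in N, time in s.
With the tool pointing down it reaches from about 0.4 to 0.875 m from the base axis. Payload 6.5 kg.
Tool frame: the origin (TCP) lies between the finger pads; the fingertips stand 25 mm ahead of it and the grasp point (between the pads) lies 6 mm ahead of it (manip.tcp_to_tips is the distance from the TCP to the fingertips, in m); z points along the fingers, y is the direction in which the jaws open and shut (so a half turn about z gives the same grasp; the last joint's range is limited). The gripper opens to 85 mm and grips with 20 to 120 N. Pads are 22 mm wide; open, the fingers measure 114 mm over their backs; the gripper's body (76 mm by 85 mm) begins 54 mm behind the grasp point. The pads swing forward as they close: fully open they stand 13 mm farther back than shut.
Start: joints at [62.04, 30.733, -0.252, 88.115, 0.149, 61.152, -4.079], TCP at [0.266, -0.593, 0.256] pointing down, gripper open.
Joint ranges: [-154.64, 154.64], [-21.42, 123.67], [-72.66, 72.17], [13.99, 137.28], [-74.86, 254.86], [10.95, 109.41], [-158.01, 158.01]. Speed limits (degrees/s): [136.94, 136.94, 180, 180, 180, 180, 180].

## Interface

Orientations are given as [roll, pitch, yaw] about the fixed x, y, z axes, in that order (R = Rz(yaw) Ry(pitch) Rx(roll)).
In Python, from cell import readout, optics, order, manip gives the robot as it stands. The module is installed in compiled form; this text tells all that it offers.
- The arm moves only by the tool servo_tool, never from a script. Its argument "increments" is a list that holds one entry, the list of rows, each a list of 7 numbers: the shift along the tool's x, y, z in cm, then the turn, a rotation vector about the tool's x, y, z in rad, then the opening, from 0 (shut) to 1 (fully open). A call has 1 to 8 rows; each row is the pose to reach, as a shift and turn from the pose commanded when the call began, along the tool's axes at that moment; what a row does not reach only later rows make up. A row lasts 1/10 s, in which the tool goes at most 50 mm and 8.59 degrees, less where a joint would pass 70% of its speed; a pose out of reach is approached as far as the arm can. A call with a gripper value outside its range is refused whole. The fingers move at their own pace and stop on an object; "newtons" is the grip in N (left out, the last holds). Time passes only in rows, so rows that repeat a pose let the fingers close. It gives the time, the measured TCP pose, the force and the opening at its end, in the units of the state.
- readout.state(): the state, without advancing time (a new reading comes with each control period).
- optics.grab_frame(name): name is "side" or "top"; returns a dict with "img" (400x640x3 uint8, red, green, blue), "depth" (400x640 float32, m along the optical axis (not along the pixel's ray), 0 where there is no reading), "intrinsics" (3x3 intrinsics, pixels), "R" (3x3) and "t" (3): a world point X has camera coordinates R X + t. Camera axes: x right, y down, z forward; pixel columns grow to the right and rows downward; lengths in m; the calibration is good to about 2 mm. A picture is of the moment at which its call begins.
- order.job_done(): hands the job in, once; it reports no verdict.
The state is a dict: "clock": time; "joints": joint angles; "qvel": joint speeds; "joint_torque": joint torques, N m; "eef_pos": TCP position; "ee_rot": TCP orientation; "contact_force": force on the tool from outside, world axes, zero at the start; "ft_torque": the same for the moment, N m; "finger_gap": opening from 0.0 (shut) to 1.0 (fully open).
Only numpy, scipy, OpenCV 4.12 (cv2) and the standard library are available. Lean on these libraries where they do the work, as an engineer would, in place of code of your own. Each camera call takes 0.05 s, during which the arm holds its last target.

## Task

Put the grey clip-lid box away in the stock case with all four of its red clips folded down flat against its sides: it goes upright onto the green mat in the free compartment, behind whichever sliding door covers that, set down and not dropped. Leave both doors fully shut, and leave the full blue bin, the carton, the jar and the bottle where they are.

Things in the scene. Friction and masses are not known exactly. Their poses are not given: they have to be found in the camera images.
- box_center (a point): Clip-lid box to be put away: grey body 80 (x) x 110 (y) x 66 mm high with a white lid (84 x 114 mm, the top 8 mm), about 0.3 to 0.6 kg; a blue grip bar stands on the lid's middle, 18 (x) x 50 (y) mm, 27 mm high, so its top is 93 mm above the box's underside. Lid and box are one piece. This point is the centre of the box, 33 mm above its underside; axes: x across the box, y along it, z up. In the middle of each of its four sides a red clip is hinged.
- case: Stock case, fixed to the bench: blue, 194 (x) x 372 (y) mm, walls 108 mm high with aluminium tracks up to 122 mm, open top closed by two clear bypass sliding doors. Origin at the centre of its underside; y runs along it (the doors' way), z up. Floor 6 mm thick; long walls 12 mm, end walls 6 mm; a 6 mm divider at y = 0, 86 mm high, parts two compartments, each 170 (x) x 177 (y) mm inside. The underside of the lower door is 109 mm above the bench.
- door_left (a joint): Upper (outer) clear sliding door, over the +y compartment of the case; its top face lies 122 mm above the bench; 172 x 190 x 5 mm, 0.35 kg, slides with about 1.5 N of friction plus 4 N per m/s and stays where left. Value: metres opened, 0 shut, 0.15 fully open; it opens towards the case's -y, over the other door. Fully open it leaves free the case's y from +0.03 to +0.18.
- door_left_grip (a point): Grip point of the upper door's handle: a black upright block 16 (y) x 70 (x) mm at the door's outer end, rising 30 mm above the upper door to 152 mm above the bench; the point is on its middle line, 8 mm below its top (at case x = 0, y = +0.172 when shut).
- door_right (a joint): Lower (inner) clear sliding door, over the -y compartment; its top face lies 114 mm above the bench; same size, weight and friction. Value: metres opened, 0 shut, 0.15 fully open; it opens towards the case's +y, behind (beneath) the upper door. Fully open it leaves free the case's y from -0.18 to -0.03.
- door_right_grip (a point): Grip point of the lower door's handle: an orange upright block 16 (y) x 70 (x) mm at the door's outer end, also rising to 152 mm above the bench; the point is on its middle line, 8 mm below its top (at case x = 0, y = -0.172 when shut).
- green_mat: Green mat, 140 (x) x 145 (y) x 3 mm, fixed on the floor of the free compartment (either one); origin at the centre of its underside, 6 mm above the bench, at 100 mm along y from the case's centre, axes as the case's.
- full_bin: Blue open bin full of parts, 100 x 130 x 55 mm, 0.6 kg, in the other compartment; leave it alone. Origin at the centre of its underside.
- bench_mat: Grey mat on the bench, 300 (x) x 230 (y) x 3 mm, fixed, on which the box stands at first. Origin at the centre of its underside.
- carton: Cardboard carton, 80 (x) x 60 (y) x 55 mm, beside the box; leave it alone. Origin at the centre of its underside.
- jar: Amber glass jar, 56 mm across, 75 mm high, beside the box; leave it alone. Origin at the centre of its underside.
- bottle: White upright bottle, 56 mm across, 160 mm high, beyond the box; leave it alone. Origin at the centre of its underside.
- clip_a (a joint): Red clip on the box's +x (long side) side: a flap 30 mm wide, 22 mm long, 3 mm thick; its hinge line is 60 mm above the box's underside, 3.5 mm out from the side wall. Value in rad: 0 sticks straight out, negative points up, 1.57 folded flat down against the wall. Light friction (0.012 N m): it stays where it is left.
- clip_b (a joint): Red clip on the box's +y (short end) side: a flap 30 mm wide, 22 mm long, 3 mm thick; its hinge line is 60 mm above the box's underside, 3.5 mm out from the side wall. Value in rad: 0 sticks straight out, negative points up, 1.57 folded flat down against the wall. Light friction (0.012 N m): it stays where it is left.
- clip_c (a joint): Red clip on the box's -x (long side) side: a flap 30 mm wide, 22 mm long, 3 mm thick; its hinge line is 60 mm above the box's underside, 3.5 mm out from the side wall. Value in rad: 0 sticks straight out, negative points up, 1.57 folded flat down against the wall. Light friction (0.012 N m): it stays where it is left.
- clip_d (a joint): Red clip on the box's -y (short end) side: a flap 30 mm wide, 22 mm long, 3 mm thick; its hinge line is 60 mm above the box's underside, 3.5 mm out from the side wall. Value in rad: 0 sticks straight out, negative points up, 1.57 folded flat down against the wall. Light friction (0.012 N m): it stays where it is left.
Mind the look-alikes: they are no part of the job. What is shaped like the part that bears box_center but orange, pink or purple is not meant.

How it is judged (in metres and radians):
At the end, for the whole second after the job is handed in: All four clips folded down (over 1.2 rad), the box upright (within 0.1 rad) and standing on the green mat in the free compartment (its centre within 50 mm across and 45 mm along of the mat's centre and 30 to 42 mm above the mat's underside), and both doors shut to within 10 mm (value of joint each of clip_a, clip_b, clip_c, clip_d above 1.2 rad and x of box_center in the frame of green_mat between -0.05 and 0.05 m and y of box_center in the frame of green_mat between -0.045 and 0.045 m and z of box_center in the frame of green_mat between 0.03 and 0.042 m and angle between box_center's own z axis and vertical below 0.1 rad and value of joint each of door_left, door_right below 0.01 m); the robot touches nothing.
It fails at once if the full bin is shifted by more than 20 mm (distance of full_bin from where it was at the start of the episode above 0.02 m).
It fails at once if the carton is shifted by more than 30 mm or knocked over (distance of carton from where it was at the start of the episode above 0.03 m or angle between carton's own z axis and vertical above 0.5 rad).
It fails at once if the jar is shifted by more than 30 mm or knocked over (distance of jar from where it was at the start of the episode above 0.03 m or angle between jar's own z axis and vertical above 0.5 rad).
It fails at once if the bottle is shifted by more than 30 mm or knocked over (distance of bottle from where it was at the start of the episode above 0.03 m or angle between bottle's own z axis and vertical above 0.5 rad).
It fails at once if the box is dropped onto the mat (it comes down over the mat at more than 0.6 m/s in the last 60 mm) (horizontal distance between box_center and green_mat below 0.07 m and z of box_center in the frame of green_mat below 0.096 m and linear speed of clip_box above 0.6 m/s).
It also fails if it takes over 72 s, if anything falls off the work surface, if the arm or the gripper's body presses on something with over 40 N, if the wrist force passes 120 N, or if a joint passes its speed limit or range.

## Working session

There is one attempt and no reset: what is moved stays moved. The work goes in short steps, Python scripts to look and compute and a tool call to move; the robot and the scene stay as the last step left them, time stands still between calls to the robot, and variables do not carry over. Pictures are saved under pics/ and viewed, and the job is handed in when it is done.

Besides the shell and the picture viewer there is one more tool, called after "Call:" by a JSON object that holds its "method" and its "body", one argument or row to a line. servo_tool: Moves the arm, as the interface text tells. Its arguments: {"type":"object","properties":{"increments":{"type":"array"},"newtons":{"type":"number"}},"required":["increments"]}

```bash
mkdir -p pics; ls; cat > h.py <<'E'
import numpy as np, cv2
from cell import readout, optics, order, manip
def grab(n,fn=None):
    f=optics.grab_frame(n)
    if fn: cv2.imwrite('pics/'+fn,f['img'][:,:,::-1])
    return f
def world(f):
    K=f['intrinsics'];d=f['depth'];v,u=np.mgrid[0:400,0:640]
    P=np.stack([(u-K[0,2])/K[0,0]*d,(v-K[1,2])/K[1,1]*d,d],-1)
    W=(P-f['t'])@f['R']; W[d==0]=np.nan
    return W
def proj(f,X):
    c=np.asarray(X)@f['R'].T+f['t'];p=c@f['intrinsics'].T;return p[...,:2]/p[...,2:]
E
python3 - <<'E'
from h import *
import pickle
for n in('side','top'):
    f=grab(n,n+'0.png');pickle.dump(f,open(n+'0.pkl','wb'))
    print(n,-f['R'].T@f['t'],f['R'][2],f['intrinsics'][0,0])
s=readout.state()
for k in s: print(k,s[k])
print(manip.tcp_to_tips,[a for a in dir(manip) if a[0]!='_'])
E
```

```text
pics
side [0.30331971 0.97522927 1.07151575] [ 0.14451504 -0.67861713 -0.72013484] 465.6306409142362
top [0.38346425 0.06739371 1.35705776] [ 0.10904561  0.00956433 -0.99399073] 454.395106547073
clock 0.1
joints [62.04131957 30.7744193  -0.25287144 88.16519132  0.14887455 61.15258352
 -4.08136707]
qvel [ 0.02967391 -0.10670026  0.04959513 -0.14007571  0.01583432  0.01057332
  0.05555407]
joint_torque [ 1.66268987e-03 -5.84567750e+01  1.05165973e+00 -2.59779990e+01
  1.26519843e-02  4.57946895e-03  1.70763713e-05]
eef_pos [ 0.26585122 -0.59255893  0.25548558]
ee_rot [-1.79908429e+02  7.43751367e-03  2.41666211e+01]
contact_force [ 0.30203788  0.21144945 -0.92604011]
ft_torque [-0.01282496  0.00301991 -0.05415499]
finger_gap 1.0048088606680994
0.025 ['PlanningError', 'tcp_to_tips']
```

View pics/top0.png

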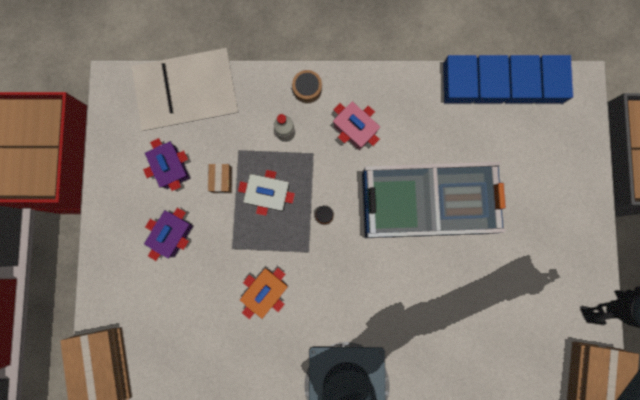

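View pics/side0.png

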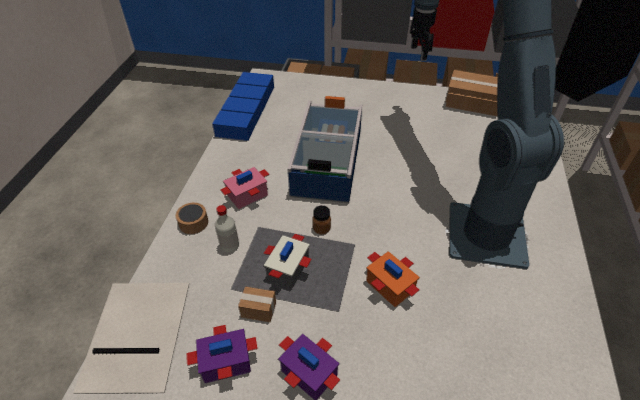

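```bash
python3 - <<'E'
from h import *
import pickle
f=pickle.load(open('top0.pkl','rb'));W=world(f);im=f['img']
g=pickle.load(open('side0.pkl','rb'));
a=cv2.resize(im[135:265,195:345],None,fx=5,fy=5,interpolation=cv2.INTER_CUBIC)[:,:,::-1];cv2.imwrite('pics/a.png',a[:600])
b=cv2.resize(g['img'][190:330,220:380],None,fx=5,fy=5,interpolation=cv2.INTER_CUBIC)[:,:,::-1];b=b[:600];cv2.imwrite('pics/b.png',b)
c=cv2.resize(im[155:245,355:515],None,fx=5,fy=5,interpolation=cv2.INTER_CUBIC)[:,:,::-1];cv2.imwrite('pics/c.png',c)
for n,(u,v) in dict(lid=(255,200),bar=(265,191),mat=(300,170),carton=(219,178),jar=(325,215),bottle=(281,120),bottle2=(285,130),green=(397,205),blackh=(371,200),orangeh=(501,196)).items(): print(n,W[v,u].round(3))
for n,uv in dict(tl=(365,167),tr=(501,166),bl=(365,237),br=(503,234)).items():print(n,W[uv[1],uv[0]].round(3))
E
```

```text
lid [0.525 0.266 0.067]
bar [0.548 0.234 0.094]
mat [0.624 0.142 0.003]
carton [0.59  0.373 0.058]
jar [0.483 0.066 0.073]
bottle [0.734 0.186 0.157]
bottle2 [0.718 0.179 0.112]
green [ 0.507 -0.13   0.122]
blackh [ 0.517 -0.056  0.155]
orangeh [ 0.529 -0.402  0.152]
tl [ 0.613 -0.045  0.115]
tr [ 0.639 -0.466 -0.003]
bl [ 0.422 -0.052  0.024]
br [ 0.434 -0.466 -0.006]
```

View pics/a.png

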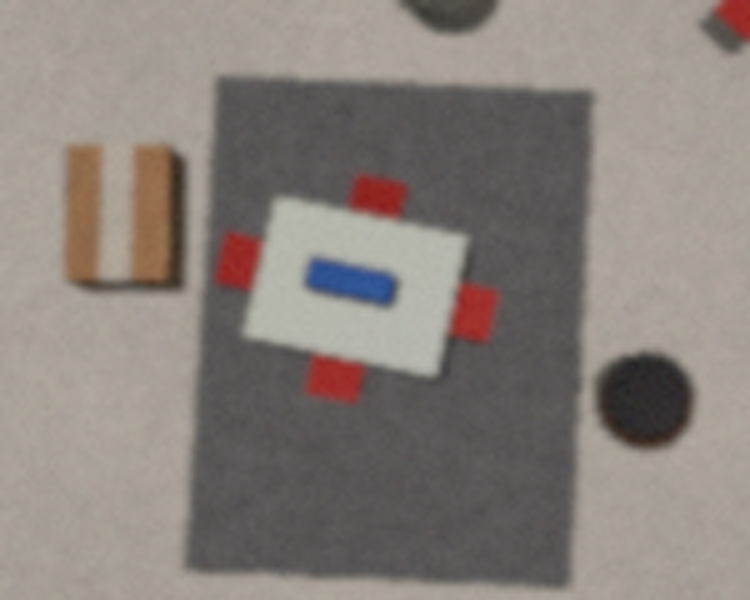

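View pics/b.png

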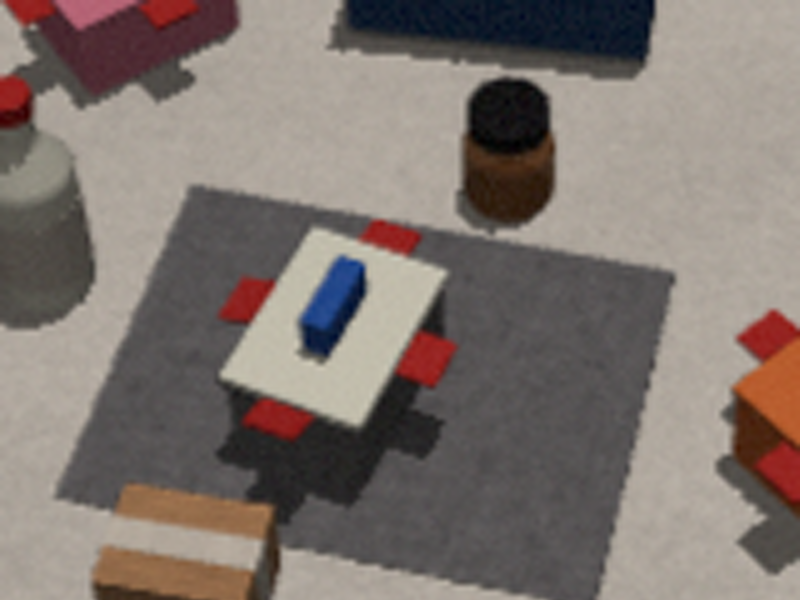

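View pics/c.png

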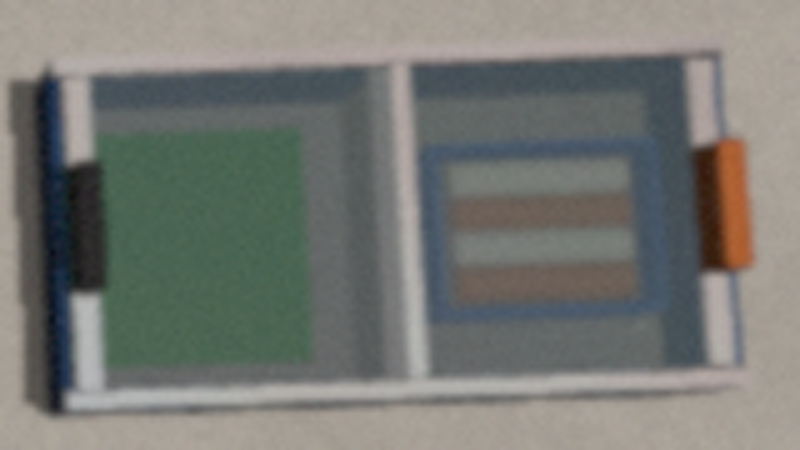

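```bash
python3 - <<'E'
from h import *
import pickle
f=pickle.load(open('top0.pkl','rb'));g=pickle.load(open('side0.pkl','rb'))
for nm,f in(('top',f),('side',g)):
    print(nm)
    W=world(f);im=f['img'].astype(int);r,gg,b=im[...,0],im[...,1],im[...,2];z=W[...,2]
    near=(abs(W[...,0]-.548)<.12)&(abs(W[...,1]-.234)<.12)
    # lid by colour -> lift to plane z=.069
    def onplane(m,zz):
        v,u=np.nonzero(m);K=f['intrinsics'];d=np.stack([(u-K[0,2])/K[0,0],(v-K[1,2])/K[1,1],np.ones(len(u))],-1)@f['R']
        c=-f['R'].T@f['t'];return (c+d*((zz-c[2])/d[:,2:]))[:,:2]
    lid=near&(z>.06)&(z<.078)&(r>120)&(gg>120)
    rect=lambda P:cv2.minAreaRect((P*1000).astype(np.float32))
    print('lid',rect(onplane(lid,.069)), lid.sum())
    bar=near&(z>.085)&(z<.105)&(b>r+30); P=onplane(bar,.096);print('bar',rect(P),P.mean(0))
    red=near&(r>100)&(gg<70)
    n,l,s,c=cv2.connectedComponentsWithStats(red.astype(np.uint8))
    for i in range(1,n):
        if s[i,4]>20:
            q=W[l==i];print('red',c[i].round(),s[i,4],np.nanmean(q,0).round(4),'z',np.nanpercentile(q[:,2],[5,50,95]).round(3),rect(onplane(l==i,.063)))
    ch=(abs(W[...,0]-.52)<.1)&(z>.135)&(z<.165)
    for nm2,m in(('black',ch&(r<70)&(b<70)&(W[...,1]>-.2)&(W[...,1]<0)),('orange',ch&(r>b+70)&(W[...,1]<-.3))):
        P=onplane(m&(z>.148),.152);print(nm2,m.sum(),rect(P) if len(P) else 0,P.mean(0))
    for nm2,c0,hh in(('jar',(.483,.066),.075),('carton',(.59,.373),.055),('bottle',(.72,.18),.1)):
        m=(np.hypot(W[...,0]-c0[0],W[...,1]-c0[1])<.07)&(z>hh-.01);q=W[m];print(nm2,np.nanmin(q,0).round(3),np.nanmax(q,0).round(3))
E
```

```text
top
lid ((548.8158569335938, 235.76272583007812), (114.48180389404297, 83.55621337890625), 78.28485870361328) 1017
bar ((548.3274536132812, 234.90133666992188), (48.4951286315918, 17.10451889038086), 77.62311553955078) [0.54818786 0.23478087]
red [270. 174.] 72 [0.6035 0.2244 0.0578] z [0.005 0.061 0.067] ((603.1331176757812, 223.6392822265625), (31.164112091064453, 20.003259658813477), 78.79852294921875)
red [242. 187.] 76 [0.5639 0.306  0.062 ] z [0.003 0.069 0.073] ((564.1578979492188, 305.720703125), (20.379261016845703, 31.018957138061523), 77.31876373291016)
red [289. 197.] 76 [0.5345 0.1681 0.0594] z [0.044 0.062 0.067] ((534.378662109375, 167.39376831054688), (20.238962173461914, 32.18238830566406), 76.76509094238281)
red [262. 211.] 81 [0.4954 0.2469 0.0617] z [0.06  0.064 0.069] ((495.1174621582031, 246.8319854736328), (31.498916625976562, 20.77552032470703), 78.9189224243164)
black 164 ((518.526123046875, -62.03411102294922), (15.967482566833496, 67.15020751953125), 89.59453582763672) [ 0.51698465 -0.06180506]
orange 143 ((531.8607177734375, -403.10693359375), (64.52127075
[... 826 characters left out ...]
 [0.058 0.063 0.066] ((498.9730529785156, 246.9434814453125), (30.34450912475586, 24.073410034179688), 78.50902557373047)
red [275. 273.] 65 [0.566  0.3018 0.067 ] z [0.063 0.067 0.071] ((566.7567749023438, 299.2089538574219), (17.286867141723633, 31.870004653930664), 79.6111831665039)
black 167 ((521.00146484375, -56.566307067871094), (66.71235656738281, 17.942359924316406), 1.9640016555786133) [ 0.51996127 -0.05724574]
orange 53 ((534.0194091796875, -400.0185852050781), (66.64498901367188, 16.074098587036133), 2.564588785171509) [ 0.53113952 -0.40087266]
jar [0.467 0.044 0.065] [0.514 0.095 0.079]
carton [0.555 0.305 0.045] [0.638 0.41  0.073]
bottle [0.715 0.169 0.09 ] [0.767 0.216 0.162]
```

```bash
cat >> h.py <<'E'
from scipy.spatial.transform import Rotation as Ro
BC=np.array([.550,.236]);BY=-11.8
CC=np.array([.526,-.231]);CY=2.1
def loc(c,yaw,x,y):
    a=np.radians(yaw);return c+np.array([np.cos(a)*x-np.sin(a)*y,np.sin(a)*x+np.cos(a)*y])
case=lambda x,y:loc(CC,CY,x,y)
box=lambda x,y:loc(BC,BY,x,y)
def inc(p,yaw):
    s=readout.state();R=Ro.from_euler('xyz',s['ee_rot'],degrees=True)
    T=Ro.from_euler('xyz',[180,0,yaw],degrees=True)
    d=R.inv().apply(np.asarray(p)-s['eef_pos'])*100;rv=(R.inv()*T).as_rotvec()
    print('to',np.round(p,3),yaw,'inc',d.round(2).tolist(),rv.round(3).tolist())
def st():
    s=readout.state();print(round(s['clock'],2),s['eef_pos'].round(4),s['ee_rot'].round(2),'F',s['contact_force'].round(1),'gap',round(s['finger_gap'],3),'q',s['joints'].round(0))
E
python3 - <<'E'
from h import *
inc([*case(0,.212),.256],92.1)
E
```

```text
to [ 0.518 -0.019  0.256] 92.1 inc [46.5, -41.98, 0.01] [-0.001, -0.001, -1.186]
```

Call:
{"method": "servo_tool", "body": {
  "increments": [
    [[46.5,-42,0,0,0,-1.186,0],[46.5,-42,0,0,0,-1.186,0],[46.5,-42,0,0,0,-1.186,0],[46.5,-42,0,0,0,-1.186,0],[46.5,-42,0,0,0,-1.186,0],[46.5,-42,0,0,0,-1.186,0],[46.5,-42,0,0,0,-1.186,0],[46.5,-42,0,0,0,-1.186,0]]
  ],
  "newtons": 60
}}

```text
clock: 0.9
eef_pos: [0.4274, -0.225, 0.2562]
ee_rot: [-180.0, 0.0, 92.4]
contact_force: [0.9, -0.1, -0.3]
finger_gap: 0.004
```

```bash
python3 -c "
from h import *
st();inc([*case(0,.212),.2],92.1)"
```

```text
0.9 [ 0.4274 -0.225   0.2562] [-1.7999e+02  1.0000e-02  9.2450e+01] F [ 0.9 -0.1 -0.3] gap 0.004 q [ 42.  16. -23. 112.   8.  54.  18.]
to [ 0.518 -0.019  0.2  ] 92.1 inc [20.18, 9.96, 5.62] [-0.0, 0.0, 0.006]
```

Call:
{"method": "servo_tool", "body": {
  "increments": [
    [[20.2,10,2.5,0,0,0.006,0],[20.2,10,5.6,0,0,0.006,0],[20.2,10,5.6,0,0,0.006,0],[20.2,10,5.6,0,0,0.006,0],[20.2,10,5.6,0,0,0.006,0],[20.2,10,5.6,0,0,0.006,0]]
  ]
}}

```text
clock: 1.5
eef_pos: [0.52, -0.0155, 0.1991]
ee_rot: [-179.9, -0.2, 92.2]
contact_force: [0.3, 0.8, 0.0]
finger_gap: 0.001
```

```bash
python3 -c "
from h import *
f=grab('side','s1.png');g=grab('top','t1.png')
for n,x in(('s1c',f),('t1c',g)):
    p=proj(x,readout.state()['eef_pos']).round().astype(int);print(p)
    a=x['img'][max(p[1]-70,0):p[1]+50,max(p[0]-80,0):p[0]+80,::-1];cv2.imwrite('pics/'+n+'.png',cv2.resize(a,None,fx=4,fy=4,interpolation=cv2.INTER_CUBIC))
st();inc([*case(0,.212),.157],92.1);inc([*case(0,.040),.157],92.1)"
```

```text
[317 157]
[359 197]
1.6 [ 0.5192 -0.0209  0.1998] [-179.92    0.     91.87] F [ 0.5  0.  -0.1] gap -0.003 q [ 19.  25. -27. 109.  14.  49. -14.]
to [ 0.518 -0.019  0.157] 92.1 inc [0.18, -0.09, 4.28] [-0.001, 0.0, -0.004]
to [ 0.525 -0.191  0.157] 92.1 inc [-17.02, -0.02, 4.28] [-0.001, 0.0, -0.004]
```

View pics/s1c.png

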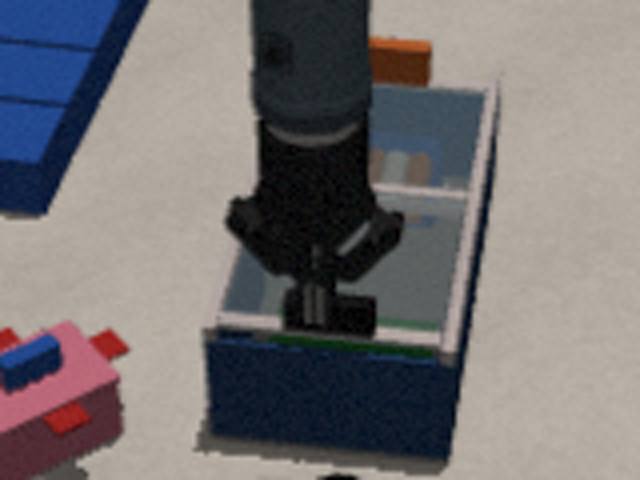

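View pics/t1c.png

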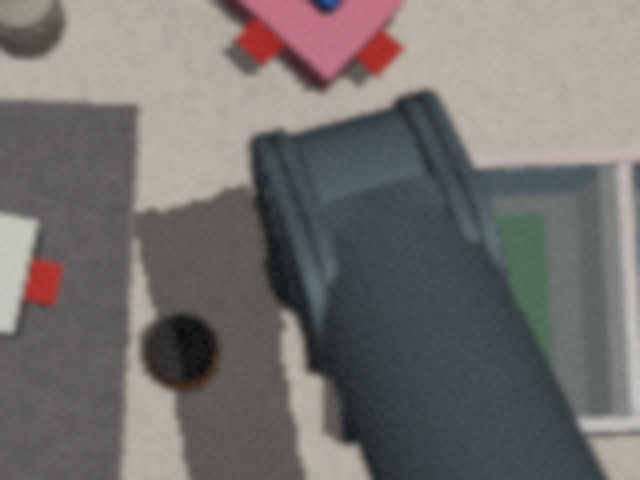

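Call:
{"method": "servo_tool", "body": {
  "increments": [
    [[0.2,0,4.3,0,0,0,0],[0.2,0,4.3,0,0,0,0],[-3,0,4.3,0,0,0,0],[-6,0,4.3,0,0,0,0],[-9,0,4.3,0,0,0,0],[-12,0,4.3,0,0,0,0],[-14.5,0,4.3,0,0,0,0],[-16.8,0,4.3,0,0,0,0]]
  ]
}}

```text
clock: 2.4
eef_pos: [0.5246, -0.1913, 0.1588]
ee_rot: [180.0, -0.0, 91.7]
contact_force: [1.9, 3.4, -0.9]
finger_gap: -0.001
```

Call:
{"method": "servo_tool", "body": {
  "increments": [
    [[0,0,0,0,0,0,0],[0.5,0,-1,0,0,0,0],[0.5,0,-4.3,0,0,0,0]]
  ]
}}

```text
clock: 2.7
eef_pos: [0.5223, -0.1828, 0.1995]
ee_rot: [-179.7, -0.1, 91.8]
contact_force: [0.8, -0.7, -0.1]
finger_gap: -0.0
```

```bash
python3 -c "
from h import *
f=grab('side','s2.png')
st();inc([*box(40+30,0),.24],168.2) if 0 else inc([*box(.07,0),.2],168.2)"
```

```text
2.75 [ 0.5263 -0.1837  0.2064] [1.7975e+02 1.0000e-01 9.1840e+01] F [ 3.3 -0.2  3.8] gap 0.004 q [ 34.  27. -25. 104.  14.  52.   4.]
to [0.619 0.222 0.2  ] 168.2 inc [40.22, 10.52, 0.61] [0.002, 0.004, -1.333]
```

View pics/s2.png

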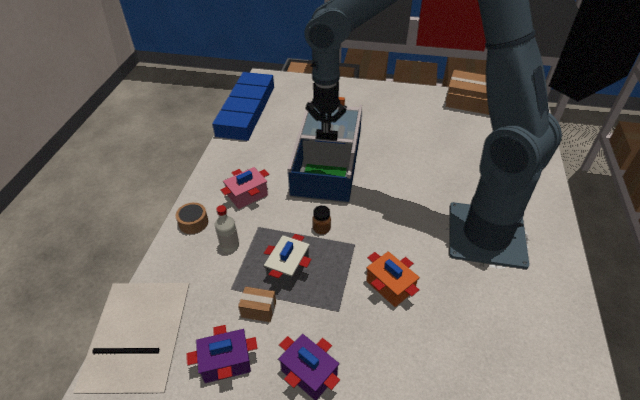

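Call:
{"method": "servo_tool", "body": {
  "increments": [
    [[40.2,10.5,0.6,0,0,-1.333,0],[40.2,10.5,0.6,0,0,-1.333,0],[40.2,10.5,0.6,0,0,-1.333,0],[40.2,10.5,0.6,0,0,-1.333,0],[40.2,10.5,0.6,0,0,-1.333,0],[40.2,10.5,0.6,0,0,-1.333,0],[40.2,10.5,0.6,0,0,-1.333,0],[40.2,10.5,0.6,0,0,-1.333,0]]
  ]
}}

```text
clock: 3.55
eef_pos: [0.6137, 0.2079, 0.1962]
ee_rot: [-180.0, 0.1, 160.9]
contact_force: [1.7, -0.2, 0.1]
finger_gap: 0.001
```

Call:
{"method": "servo_tool", "body": {
  "increments": [
    [[3,3,0,0,0,-0.15,0]]
  ]
}}

```text
clock: 3.65
eef_pos: [0.5972, 0.2471, 0.196]
ee_rot: [179.9, 0.2, 169.4]
contact_force: [-0.0, 0.1, -0.5]
finger_gap: 0.0
```

```bash
python3 -c "
from h import *
st();inc([*box(.062,0),.12],168.2)"
```

```text
3.65 [0.5972 0.2471 0.196 ] [1.7988e+02 1.7000e-01 1.6945e+02] F [-0.   0.1 -0.5] gap 0.0 q [  2.  41. -43.  90.  31.  61.  30.]
to [0.611 0.223 0.12 ] 168.2 inc [-1.74, -2.11, 7.6] [0.002, 0.003, 0.022]
```

Call:
{"method": "servo_tool", "body": {
  "increments": [
    [[-1.7,-2.1,3,0,0,0.02,0],[-1.7,-2.1,3,0,0,0.02,0],[-1.7,-2.1,3,0,0,0.02,0]]
  ]
}}

```text
clock: 3.95
eef_pos: [0.608, 0.2193, 0.1651]
ee_rot: [-179.9, -0.0, 167.9]
contact_force: [0.3, 0.4, 0.8]
finger_gap: 0.002
```

```bash
python3 -c "
from h import *
f=grab('side')
p=proj(f,readout.state()['eef_pos']).round().astype(int);print(p)
a=f['img'][p[1]-50:p[1]+70,p[0]-80:p[0]+80,::-1];cv2.imwrite('pics/s3c.png',cv2.resize(a,None,fx=5,fy=5,interpolation=cv2.INTER_CUBIC))
st();inc([*box(.061,0),.066],168.2)"
```

```text
[265 223]
4.0 [0.6082 0.2202 0.1658] [-1.8000e+02  5.0000e-02  1.6795e+02] F [ 0.2  0.1 -0. ] gap -0.001 q [  3.  43. -41.  91.  32.  59.  30.]
to [0.61  0.224 0.066] 168.2 inc [-0.07, 0.35, 9.98] [-0.0, 0.001, -0.004]
```

View pics/s3c.png

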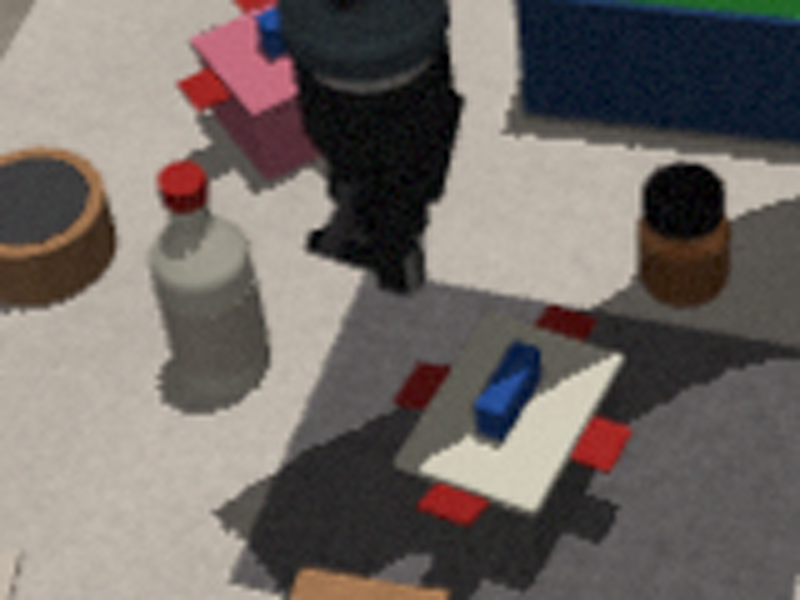

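Call:
{"method": "servo_tool", "body": {
  "increments": [
    [[-0.1,0.3,4,0,0,0,0],[-0.1,0.3,7,0,0,0,0],[-0.1,0.3,8.5,0,0,0,0],[-0.1,0.3,9.5,0,0,0,0],[-0.1,0.3,10.3,0,0,0,0],[-0.1,0.3,10.3,0,0,0,0]]
  ]
}}

```text
clock: 4.6
eef_pos: [0.6098, 0.2229, 0.0616]
ee_rot: [180.0, 0.0, 168.0]
contact_force: [0.0, -1.6, -0.2]
finger_gap: 0.002
```

```bash
python3 -c "
from h import *
f=grab('side')
a=f['img'][190:310,190:350,::-1];cv2.imwrite('pics/s4c.png',cv2.resize(a,None,fx=5,fy=5,interpolation=cv2.INTER_CUBIC))
st();inc([*box(.061,0),.062],168.2)"
```

```text
4.65 [0.61   0.223  0.0621] [1.7998e+02 2.0000e-02 1.6797e+02] F [-0.9 -0.4  0.5] gap 0.005 q [  0.  51. -37.  93.  37.  50.  27.]
to [0.61  0.224 0.062] 168.2 inc [0.04, 0.04, 0.01] [0.0, 0.0, -0.004]
```

View pics/s4c.png

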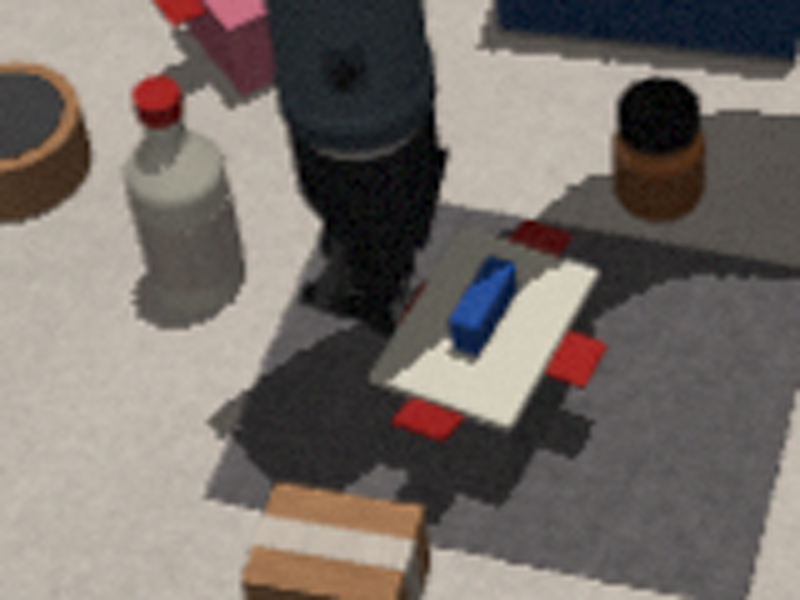

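Call:
{"method": "servo_tool", "body": {
  "increments": [
    [[0.3,0,0,0,0,0,0],[0.5,0,0,0,0,0,0],[0.5,0,0,0,0,0,0]]
  ]
}}

```text
clock: 4.95
eef_pos: [0.6051, 0.2242, 0.0623]
ee_rot: [180.0, 0.1, 168.0]
contact_force: [1.1, -0.6, 1.3]
finger_gap: 0.002
```

```bash
python3 -c "
from h import *
st()"
```

```text
4.95 [0.6051 0.2242 0.0623] [1.7997e+02 6.0000e-02 1.6799e+02] F [ 1.1 -0.6  1.3] gap 0.002 q [  0.  50. -37.  93.  38.  50.  26.]
```

Call:
{"method": "servo_tool", "body": {
  "increments": [
    [[-0.8,0,-0.5,0,0,0,0],[-0.8,0,-5,0,0,0,0],[-0.8,0,-9,0,0,0,0],[4,0,-9,0,0,0,0],[8.5,0,-9,0,0,0,0],[11.6,0,-9,0,0,0,0],[11.6,0,-9,0,0,0,0]]
  ]
}}

```text
clock: 5.65
eef_pos: [0.4872, 0.2497, 0.1522]
ee_rot: [-180.0, -0.1, 168.3]
contact_force: [1.0, 0.2, 1.9]
finger_gap: -0.0
```

```bash
cat > look.py <<'E'
from h import *
import sys
def look(tag):
    f=grab('side');g=grab('top')
    a=f['img'][205:295,230:350,::-1];b=g['img'][145:235,215:335,::-1]
    cv2.imwrite('pics/'+tag+'.png',cv2.resize(np.hstack([a,b]),None,fx=3.3,fy=5.0*.66,interpolation=cv2.INTER_CUBIC))
    for nm,f in(('top',g),('side',f)):
        W=world(f);im=f['img'].astype(int);r,gg,b=im[...,0],im[...,1],im[...,2];z=W[...,2]
        near=(abs(W[...,0]-.548)<.1)&(abs(W[...,1]-.234)<.1)
        def onplane(m,zz):
            v,u=np.nonzero(m);K=f['intrinsics'];d=np.stack([(u-K[0,2])/K[0,0],(v-K[1,2])/K[1,1],np.ones(len(u))],-1)@f['R']
            c=-f['R'].T@f['t'];return (c+d*((zz-c[2])/d[:,2:]))[:,:2]
        for n2,m,zz in(('lid',near&(z>.06)&(z<.078)&(abs(r-gg)<30)&(r>50)&(gg>b-5),.069),('bar',near&(z>.075)&(z<.105)&(b>r+25),.096)):
            P=onplane(m,zz)
            if len(P)>30:print(nm,n2,m.sum(),[np.round(q,1) for q in cv2.minAreaRect((P*1000).astype(np.float32))])
E
python3 -c "
from look import *
look('l1')
st();inc([*box(-.061,0),.062],168.2)"
```

```text
top lid 449 [array([563.4, 231.7]), array([113.9,  53. ]), np.float64(76.8)]
side lid 804 [array([549.6, 240.1]), array([115.8,  86.8]), np.float64(78.2)]
side bar 141 [array([548.1, 244.8]), array([61. , 23.9]), np.float64(81.7)]
5.75 [0.4918 0.2482 0.1521] [1.8000e+02 5.0000e-02 1.6803e+02] F [ 0.8  0.6 -0.6] gap 0.003 q [  1.  36. -43. 106.  32.  50.  20.]
to [0.49  0.248 0.062] 168.2 inc [0.16, -0.0, 9.01] [0.0, 0.001, -0.003]
```

View pics/l1.png

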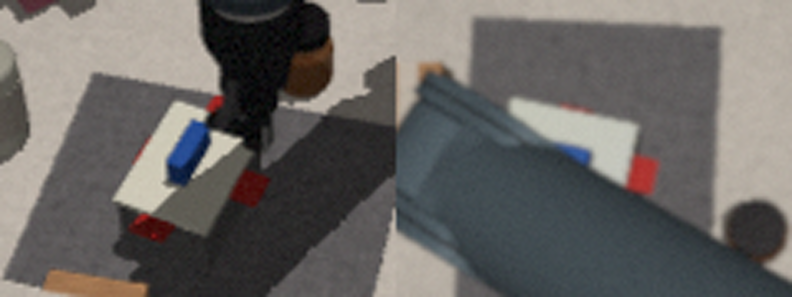

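Call:
{"method": "servo_tool", "body": {
  "increments": [
    [[0.2,0,3,0,0,0,0],[0.2,0,6,0,0,0,0],[0.2,0,7.5,0,0,0,0],[0.2,0,8.5,0,0,0,0],[0.2,0,9,0,0,0,0],[0.2,0,9,0,0,0,0]]
  ]
}}

```text
clock: 6.35
eef_pos: [0.4898, 0.2485, 0.0615]
ee_rot: [180.0, 0.0, 168.0]
contact_force: [0.2, -0.1, 0.7]
finger_gap: -0.003
```

Call:
{"method": "servo_tool", "body": {
  "increments": [
    [[-0.3,0,0,0,0,0,0],[-0.5,0,0,0,0,0,0],[-0.5,0,0,0,0,0,0]]
  ]
}}

```text
clock: 6.65
eef_pos: [0.4952, 0.2475, 0.0621]
ee_rot: [180.0, 0.1, 167.9]
contact_force: [-0.2, -0.2, 0.1]
finger_gap: 0.001
```

```bash
python3 -c "
from look import *
look('l2')
st()"
```

```text
top lid 380 [array([574.4, 229. ]), array([114.1,  38.3]), np.float64(72.4)]
side lid 616 [array([538.7, 242.3]), array([115.7, 108.9]), np.float64(78.2)]
side bar 141 [array([548.3, 244.9]), array([60.8, 23.3]), np.float64(80.2)]
6.75 [0.4948 0.2475 0.0619] [1.7998e+02 4.0000e-02 1.6797e+02] F [-0.3 -0.3  0. ] gap 0.0 q [ -3.  44. -37. 108.  39.  42.  15.]
```

View pics/l2.png

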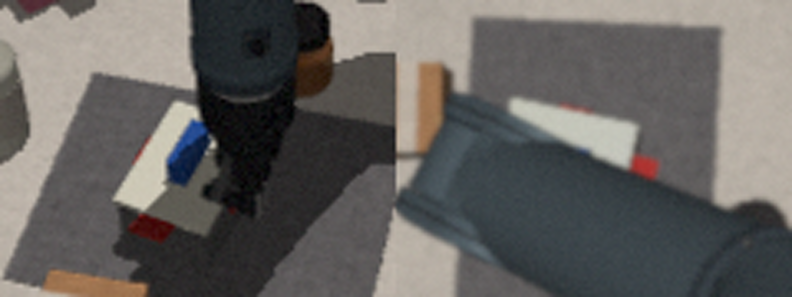

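Call:
{"method": "servo_tool", "body": {
  "increments": [
    [[-0.2,0,0,0,0,0,0],[-0.4,0,0,0,0,0,0],[-0.4,0,0,0,0,0,0]]
  ]
}}

```text
clock: 7.05
eef_pos: [0.498, 0.2468, 0.0616]
ee_rot: [180.0, -0.0, 168.0]
contact_force: [-2.8, -0.2, 1.9]
finger_gap: 0.0
```

Call:
{"method": "servo_tool", "body": {
  "increments": [
    [[0.8,0,-0.5,0,0,0,0],[1.2,0,-5,0,0,0,0],[1.2,0,-9.5,0,0,0,0],[1.2,0,-9.5,0,0,0,0]]
  ]
}}

```text
clock: 7.45
eef_pos: [0.489, 0.2516, 0.1621]
ee_rot: [179.7, 0.4, 168.0]
contact_force: [0.4, -1.1, 0.7]
finger_gap: -0.001
```

```bash
python3 -c "
from look import *
st();inc([*box(0,.077),.16],78.2)"
```

```text
7.45 [0.489  0.2516 0.1621] [179.65   0.43 168.  ] F [ 0.4 -1.1  0.7] gap -0.001 q [  1.  35. -44. 106.  31.  51.  20.]
to [0.566 0.311 0.16 ] 78.2 inc [-6.26, 7.44, 0.31] [0.011, 0.001, 1.567]
```

Call:
{"method": "servo_tool", "body": {
  "increments": [
    [[-6.3,7.4,0.2,0,0,1.567,0],[-6.3,7.4,0.2,0,0,1.567,0],[-6.3,7.4,0.2,0,0,1.567,0],[-6.3,7.4,0.2,0,0,1.567,0],[-6.3,7.4,0.2,0,0,1.567,0],[-6.3,7.4,0.2,0,0,1.567,0],[-6.3,7.4,0.2,0,0,1.567,0],[-6.3,7.4,0.2,0,0,1.567,0]]
  ]
}}

```text
clock: 8.25
eef_pos: [0.5632, 0.3082, 0.1543]
ee_rot: [-180.0, 0.0, 98.9]
contact_force: [0.6, 0.3, 0.0]
finger_gap: -0.002
```

```bash
python3 -c "
from look import *
inc([*box(0,.077),.16],78.2)"
```

```text
to [0.566 0.311 0.16 ] 78.2 inc [0.28, 0.3, -0.57] [0.0, 0.001, 0.361]
```

Call:
{"method": "servo_tool", "body": {
  "increments": [
    [[0.2,0.2,0,0,0,0.36,0],[0.2,0.2,0,0,0,0.36,0],[0.2,0.2,0,0,0,0.36,0],[0.2,0.2,0,0,0,0.36,0]]
  ]
}}

```text
clock: 8.65
eef_pos: [0.5648, 0.3106, 0.1544]
ee_rot: [180.0, 0.0, 78.6]
contact_force: [0.2, -1.2, 0.1]
finger_gap: -0.002
```

```bash
python3 -c "
from look import *
look('l3');st()
inc([*box(0,.077),.062],78.2)"
```

```text
top lid 540 [array([572.8, 213.6]), array([135.2,  64.7]), np.float64(45.4)]
top bar 61 [array([548.5, 228.8]), array([36.6, 17.1]), np.float64(78.8)]
side lid 657 [array([552.7, 242.9]), array([123.8,  84.9]), np.float64(76.7)]
8.75 [0.5649 0.3105 0.1544] [1.800e+02 2.000e-02 7.871e+01] F [ 0.8  0.4 -0.1] gap 0.002 q [-18.  39. -21.  92.  16.  52. -57.]
to [0.566 0.311 0.062] 78.2 inc [0.1, 0.06, 9.24] [0.0, 0.0, 0.009]
```

View pics/l3.png

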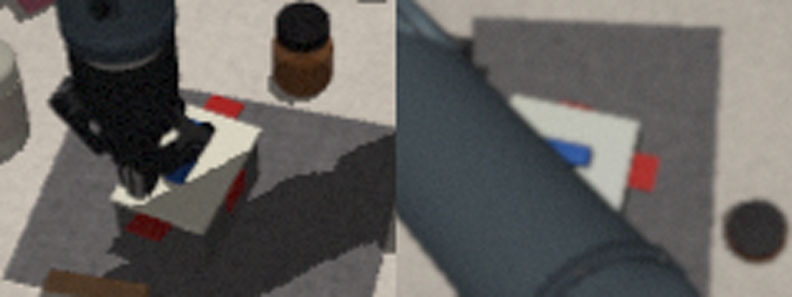

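Call:
{"method": "servo_tool", "body": {
  "increments": [
    [[0.1,0,3,0,0,0,0],[0.1,0,6,0,0,0,0],[0.1,0,7.5,0,0,0,0],[0.1,0,8.5,0,0,0,0],[0.1,0,9.2,0,0,0,0],[0.1,0,9.2,0,0,0,0]]
  ]
}}

```text
clock: 9.35
eef_pos: [0.5653, 0.3116, 0.0622]
ee_rot: [-180.0, 0.0, 78.6]
contact_force: [-0.2, 0.1, 0.9]
finger_gap: -0.003
```

Call:
{"method": "servo_tool", "body": {
  "increments": [
    [[-0.3,0,0,0,0,0,0],[-0.6,0,0,0,0,0,0],[-0.7,0,0,0,0,0,0]]
  ]
}}

```text
clock: 9.65
eef_pos: [0.5643, 0.3044, 0.0632]
ee_rot: [180.0, -0.0, 78.6]
contact_force: [-0.8, -0.0, 0.4]
finger_gap: -0.002
```

```bash
python3 -c "
from look import *
look('l4');st()"
```

```text
top lid 377 [array([579.2, 212.2]), array([119.1,  50.2]), np.float64(48.7)]
side lid 353 [array([554.7, 251.2]), array([141.4,  83.9]), np.float64(76.1)]
side bar 57 [array([542.9, 233.6]), array([13.4, 44. ]), np.float64(14.1)]
9.75 [0.5643 0.3044 0.063 ] [179.96  -0.    78.57] F [-0.   0.2  0.4] gap 0.003 q [-20.  45. -19.  95.  19.  43. -59.]
```

View pics/l4.png

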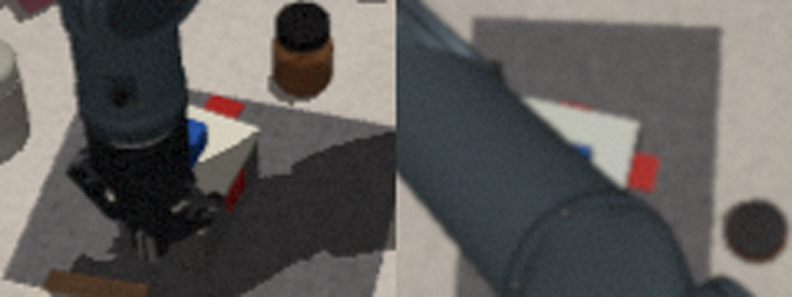

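Call:
{"method": "servo_tool", "body": {
  "increments": [
    [[-0.2,0,0,0,0,0,0],[-0.3,0,0,0,0,0,0]]
  ]
}}

```text
clock: 9.95
eef_pos: [0.5637, 0.3025, 0.0629]
ee_rot: [180.0, -0.1, 78.6]
contact_force: [1.0, 2.1, -0.0]
finger_gap: 0.0
```

Call:
{"method": "servo_tool", "body": {
  "increments": [
    [[0.8,0,-0.5,0,0,0,0],[1.2,0,-5,0,0,0,0],[1.2,0,-9.5,0,0,0,0],[-4,0,-9.5,0,0,0,0],[-9,0,-9.5,0,0,0,0],[-13.6,0,-9.5,0,0,0,0],[-13.6,0,-9.5,0,0,0,0],[-13.6,0,-9.5,0,0,0,0]]
  ]
}}

```text
clock: 10.75
eef_pos: [0.5368, 0.1675, 0.1579]
ee_rot: [180.0, 0.0, 78.5]
contact_force: [0.5, 1.1, -0.1]
finger_gap: 0.002
```

```bash
python3 -c "
from look import *
look('l5');st();inc([*box(0,-.077),.062],78.2)"
```

```text
top lid 249 [array([528.8, 273.6]), array([89.2, 41.1]), np.float64(36.9)]
side lid 915 [array([552.3, 230.9]), array([129.3,  87. ]), np.float64(78.2)]
side bar 150 [array([550.3, 243.5]), array([62.7, 23. ]), np.float64(79.6)]
10.85 [0.5368 0.1703 0.1579] [ 1.7998e+02 -8.0000e-02  7.8690e+01] F [0.3 1.2 0.3] gap 0.002 q [ -6.  31. -22. 105.  15.  46. -47.]
to [0.534 0.161 0.062] 78.2 inc [-1.02, -0.06, 9.59] [0.0, -0.001, 0.009]
```

View pics/l5.png

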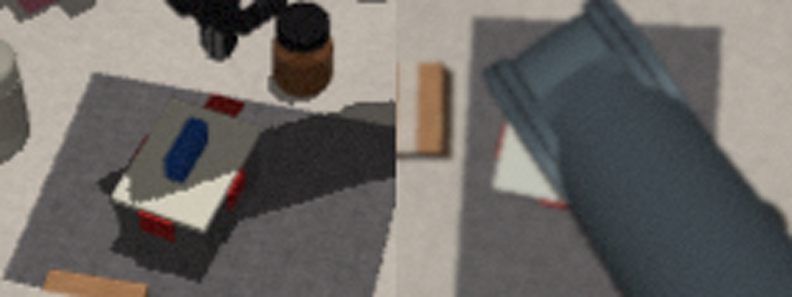

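Call:
{"method": "servo_tool", "body": {
  "increments": [
    [[-1,0,2,0,0,0.005,0],[-1,0,5,0,0,0.005,0],[-1,0,7.5,0,0,0.005,0],[-1,0,8.8,0,0,0.005,0],[-1,0,9.6,0,0,0.005,0],[-1,0,9.6,0,0,0.005,0]]
  ]
}}

```text
clock: 11.45
eef_pos: [0.5342, 0.1596, 0.0609]
ee_rot: [-179.9, 0.0, 78.4]
contact_force: [0.1, -0.2, 0.3]
finger_gap: -0.0
```

Call:
{"method": "servo_tool", "body": {
  "increments": [
    [[0.3,0,0,0,0,0,0],[0.6,0,0,0,0,0,0],[0.8,0,0,0,0,0,0]]
  ]
}}

```text
clock: 11.75
eef_pos: [0.5366, 0.1666, 0.0623]
ee_rot: [179.9, 0.0, 78.3]
contact_force: [-0.6, -2.6, 2.1]
finger_gap: 0.0
```

```bash
python3 -c "
from look import *
look('l6');st();inc([*box(0,-.077),.062],78.2)"
```

```text
top lid 385 [array([552.3, 252.1]), array([87.7, 84.6]), np.float64(78.8)]
side lid 913 [array([552.6, 232.7]), array([133.1,  86.7]), np.float64(78.2)]
side bar 146 [array([550.5, 247.6]), array([62.3, 23.8]), np.float64(78.5)]
11.85 [0.5367 0.1668 0.0622] [ 1.7993e+02 -3.0000e-02  7.8320e+01] F [ 0.3 -1.2  0.5] gap -0.001 q [ -8.  40. -18. 107.  20.  36. -50.]
to [0.534 0.161 0.062] 78.2 inc [-0.66, -0.12, 0.02] [0.001, -0.0, 0.002]
```

View pics/l6.png

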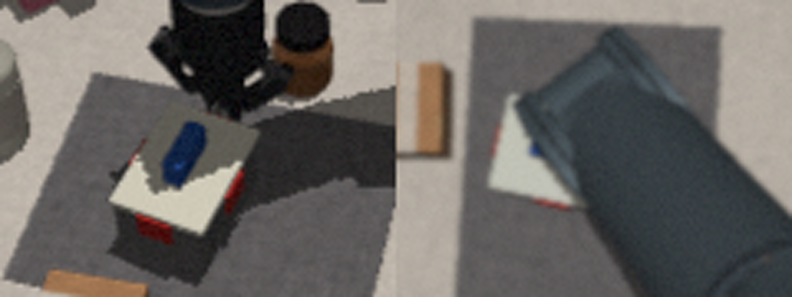

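Call:
{"method": "servo_tool", "body": {
  "increments": [
    [[-0.8,0,-0.5,0,0,0,0.6],[-1.2,0,-5,0,0,0,0.6],[-4,0,-10,0,0,0,0.6],[-9,0,-13,0,0,0,0.6],[-14,0,-13,0,0,0,0.6],[-19,0,-13,0,0,0,0.6],[-24,0,-13,0,0,0,0.6],[-24,0,-13,0,0,0,0.6]]
  ]
}}

```text
clock: 12.65
eef_pos: [0.4857, -0.0752, 0.1919]
ee_rot: [180.0, 0.2, 77.8]
contact_force: [-0.0, 0.1, 0.6]
finger_gap: 0.598
```

```bash
python3 -c "
from look import *
look('l7');st()"
```

```text
top lid 1031 [array([551.3, 236.2]), array([120.1,  87.9]), np.float64(77.0)]
top bar 108 [array([550.3, 236.6]), array([48.2, 17.7]), np.float64(78.9)]
side lid 905 [array([553.5, 241. ]), array([116.8,  84.6]), np.float64(78.3)]
side bar 145 [array([551.3, 246.4]), array([60.3, 23.8]), np.float64(78.6)]
12.75 [ 0.4869 -0.0714  0.1918] [1.7997e+02 5.0000e-02 7.8010e+01] F [ 0.8 -0.3  0.3] gap 0.601 q [ 21.  22. -21. 114.  11.  46. -19.]
```

View pics/l7.png

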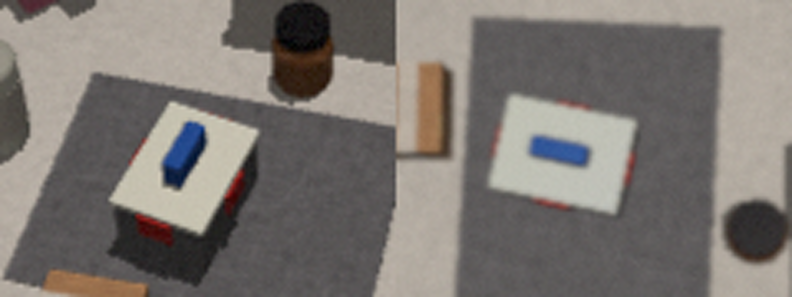

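```bash
python3 -c "
from look import *
inc([.551,.238,.16],78.3)"
```

```text
to [0.551 0.238 0.16 ] 78.3 inc [31.6, -0.16, 3.15] [0.0, 0.001, -0.005]
```

Call:
{"method": "servo_tool", "body": {
  "increments": [
    [[4.5,-0.2,0,0,0,0,0.6],[9,-0.2,0,0,0,0,0.6],[14,-0.2,1,0,0,0,0.6],[19,-0.2,2,0,0,0,0.6],[24,-0.2,3.1,0,0,0,0.6],[28.5,-0.2,3.1,0,0,0,0.6],[31.6,-0.2,3.1,0,0,0,0.6],[31.6,-0.2,3.1,0,0,0,0.6]]
  ]
}}

```text
clock: 13.55
eef_pos: [0.5479, 0.2508, 0.161]
ee_rot: [-179.9, -0.4, 78.9]
contact_force: [-0.6, 0.3, 0.6]
finger_gap: 0.601
```

```bash
python3 -c "
from look import *
st();inc([.551,.238,.098],78.3)"
```

```text
13.55 [0.5479 0.2508 0.161 ] [-179.95   -0.36   78.88] F [-0.6  0.3  0.6] gap 0.601 q [-12.  35. -23.  99.  16.  50. -53.]
to [0.551 0.238 0.098] 78.3 inc [-1.23, 0.55, 6.29] [-0.001, -0.006, 0.01]
```

Call:
{"method": "servo_tool", "body": {
  "increments": [
    [[0,0,0,0,0,0,0.6],[0,0,0,0,0,0,0.6]]
  ]
}}

```text
clock: 13.75
eef_pos: [0.5492, 0.2409, 0.1604]
ee_rot: [-180.0, 0.0, 78.3]
contact_force: [0.6, -0.9, 0.2]
finger_gap: 0.6
```

```bash
python3 -c "
from look import *
st();inc([.551,.238,.098],78.3)"
```

```text
13.75 [0.5492 0.2409 0.1604] [-1.7998e+02  4.0000e-02  7.8310e+01] F [ 0.6 -0.9  0.2] gap 0.6 q [-12.  34. -22.  99.  16.  50. -53.]
to [0.551 0.238 0.098] 78.3 inc [-0.24, 0.24, 6.24] [-0.0, 0.001, 0.0]
```

Call:
{"method": "servo_tool", "body": {
  "increments": [
    [[-0.2,0.2,3,0,0,0,0.6],[-0.2,0.2,5,0,0,0,0.6],[-0.2,0.2,6.2,0,0,0,0.6],[-0.2,0.2,6.2,0,0,0,0.6],[-0.2,0.2,6.2,0,0,0,0.0],[-0.2,0.2,6.2,0,0,0,0.0],[-0.2,0.2,6.2,0,0,0,0.0],[-0.2,0.2,6.2,0,0,0,0.0]]
  ],
  "newtons": 80
}}

```text
clock: 14.55
eef_pos: [0.5523, 0.2393, 0.0997]
ee_rot: [179.9, -0.1, 78.3]
contact_force: [1.4, -0.7, 4.7]
finger_gap: 0.19
```

```bash
python3 -c "
from look import *
st();look('l8')"
```

```text
14.55 [0.5523 0.2393 0.0997] [ 1.7987e+02 -8.0000e-02  7.8300e+01] F [ 1.4 -0.7  4.7] gap 0.19 q [-13.  39. -21. 101.  19.  43. -55.]
side lid 681 [array([553.6, 243.2]), array([119.1,  86.9]), np.float64(78.2)]
side bar 78 [array([554.9, 256.8]), array([15.8, 49.7]), np.float64(14.7)]
```

View pics/l8.png

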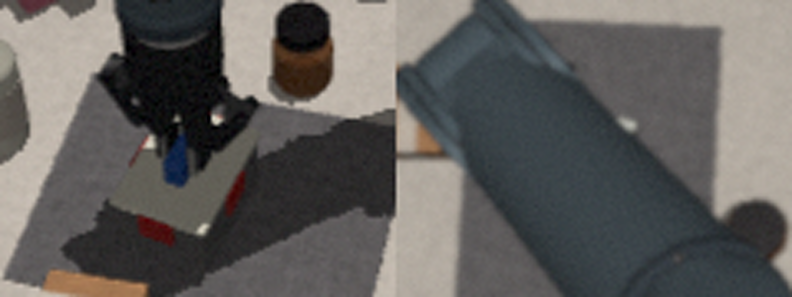

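Call:
{"method": "servo_tool", "body": {
  "increments": [
    [[0,0,-1,0,0,0,0],[0,0,-3,0,0,0,0],[0,0,-6,0,0,0,0],[0,0,-9,0,0,0,0],[0,0,-12,0,0,0,0],[0,0,-14.5,0,0,0,0],[0,0,-16,0,0,0,0],[0,0,-16,0,0,0,0]]
  ]
}}

```text
clock: 15.45
eef_pos: [0.5517, 0.2395, 0.2603]
ee_rot: [179.9, -0.1, 78.3]
contact_force: [0.3, -0.1, -4.4]
finger_gap: 0.192
```

```bash
python3 -c "
from look import *
st();grab('side','s5.png');inc([*case(0,.103),.26],92.1)"
```

```text
15.45 [0.5517 0.2395 0.2603] [ 1.7987e+02 -9.0000e-02  7.8320e+01] F [ 0.3 -0.1 -4.4] gap 0.192 q [-10.  28. -25.  95.  13.  60. -50.]
to [ 0.522 -0.128  0.26 ] 92.1 inc [-36.53, 4.62, -0.15] [0.0, -0.0, -0.24]
```

View pics/s5.png

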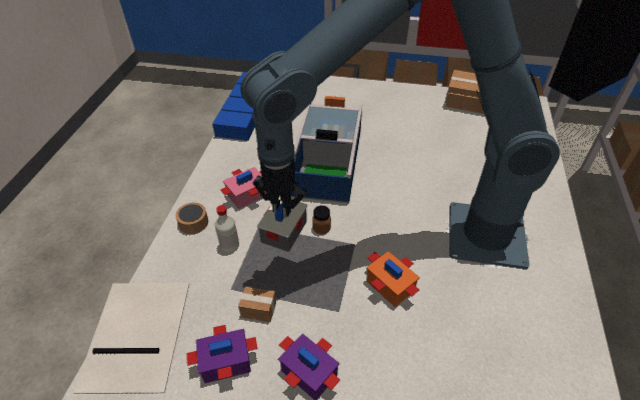

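Held firmly (4.4 N ≈ 0.45 kg). Carry to the case.

Call:
{"method": "servo_tool", "body": {
  "increments": [
    [[-2,0.3,0,0,0,-0.02,0],[-5,0.7,0,0,0,-0.04,0],[-9,1.2,0,0,0,-0.07,0],[-13.5,1.7,0,0,0,-0.1,0],[-18,2.3,0,0,0,-0.13,0],[-22.5,2.8,0,0,0,-0.16,0],[-27,3.4,0,0,0,-0.19,0],[-31,3.9,0,0,0,-0.22,0]]
  ]
}}

```text
clock: 16.3
eef_pos: [0.5247, -0.075, 0.2565]
ee_rot: [-179.8, 0.0, 90.9]
contact_force: [1.2, -0.8, -3.9]
finger_gap: 0.191
```

```bash
python3 -c "
from look import *
st();inc([*case(0,.103),.26],92.1)"
```

```text
16.3 [ 0.5247 -0.075   0.2565] [-179.78    0.     90.93] F [ 1.2 -0.8 -3.9] gap 0.191 q [ 22.  21. -23. 105.  10.  56.  -4.]
to [ 0.522 -0.128  0.26 ] 92.1 inc [-5.3, -0.33, -0.35] [-0.004, -0.0, -0.02]
```

Call:
{"method": "servo_tool", "body": {
  "increments": [
    [[-2.5,0,0,0,0,-0.02,0],[-4,-0.1,0,0,0,-0.02,0],[-5.2,-0.3,0,0,0,-0.02,0],[-5.2,-0.3,0,0,0,-0.02,0],[-5.2,-0.3,0,0,0,-0.02,0]]
  ]
}}

```text
clock: 16.8
eef_pos: [0.5244, -0.1229, 0.2582]
ee_rot: [-180.0, -0.1, 92.1]
contact_force: [0.5, 1.6, -3.0]
finger_gap: 0.192
```

```bash
python3 -c "
from look import *
st();inc([*case(0,.103),.26],92.1);f=grab('side');g=grab('top','t6.png')
W=world(f);im=f['img'].astype(int);z=W[...,2]
b=(im[...,0]<60)&(im[...,2]<60)&(z>.145)&(z<.158)&(abs(W[...,0]-.525)<.05)&(W[...,1]<-.17)&(W[...,1]>-.26);print(b.sum(),np.nanmedian(W[b],0))
cv2.imwrite('pics/s6.png',cv2.resize(f['img'][80:220,250:410,::-1],None,fx=4,fy=4,interpolation=cv2.INTER_CUBIC))"
```

```text
16.8 [ 0.5244 -0.1229  0.2582] [-1.7998e+02 -6.0000e-02  9.2140e+01] F [ 0.5  1.6 -3. ] gap 0.192 q [ 26.  21. -22. 104.   9.  56.   2.]
to [ 0.522 -0.128  0.26 ] 92.1 inc [-0.51, -0.24, -0.18] [-0.0, -0.001, 0.001]
1 [ 0.4932222  -0.21668356  0.1462028 ]
```

View pics/s6.png

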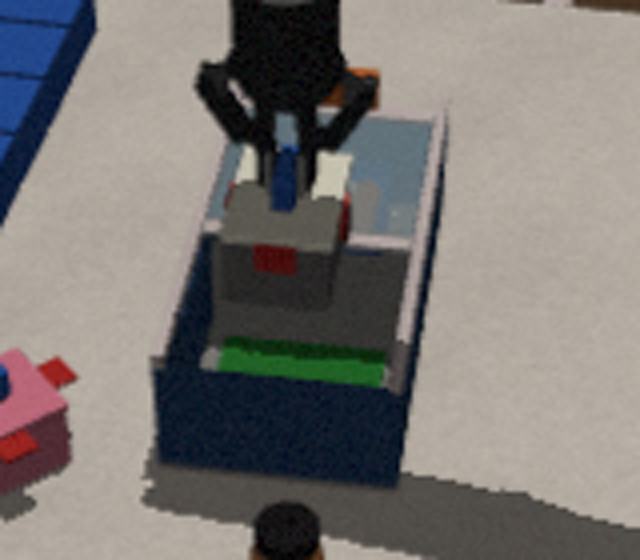

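Call:
{"method": "servo_tool", "body": {
  "increments": [
    [[-0.2,-0.2,0,0,0,0,0],[-0.2,-0.2,2,0,0,0,0],[-0.2,-0.2,4.5,0,0,0,0],[-0.2,-0.2,7,0,0,0,0],[-0.2,-0.2,9,0,0,0,0],[-0.2,-0.2,9.8,0,0,0,0]]
  ]
}}

```text
clock: 17.5
eef_pos: [0.5213, -0.1259, 0.1588]
ee_rot: [-179.8, -0.1, 92.1]
contact_force: [0.2, -0.2, -3.1]
finger_gap: 0.189
```

```bash
python3 -c "
from look import *
st();inc([*case(0,.106),.106],92.1);f=grab('side')
cv2.imwrite('pics/s7.png',cv2.resize(f['img'][80:220,250:410,::-1],None,fx=4,fy=4,interpolation=cv2.INTER_CUBIC))"
```

```text
17.5 [ 0.5213 -0.1259  0.1588] [-1.7983e+02 -5.0000e-02  9.2110e+01] F [ 0.2 -0.2 -3.1] gap 0.189 q [ 25.  29. -20. 109.  14.  45.  -1.]
to [ 0.522 -0.125  0.106] 92.1 inc [0.08, 0.1, 5.28] [-0.003, -0.001, 0.0]
```

View pics/s7.png

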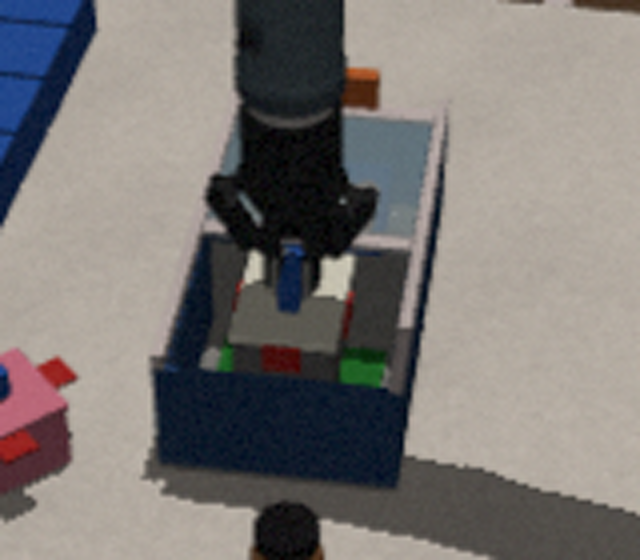

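Call:
{"method": "servo_tool", "body": {
  "increments": [
    [[0.1,0.1,1.5,0,0,0,0],[0.1,0.1,3,0,0,0,0],[0.1,0.1,4,0,0,0,0],[0.1,0.1,4.6,0,0,0,0],[0.1,0.1,5,0,0,0,0],[0.1,0.1,5.1,0,0,0,0],[0.1,0.1,5.2,0,0,0,0],[0.1,0.1,5.3,0,0,0,0]]
  ]
}}

```text
clock: 18.35
eef_pos: [0.5238, -0.1256, 0.1079]
ee_rot: [180.0, 0.0, 92.1]
contact_force: [-0.8, 0.0, -3.4]
finger_gap: 0.193
```

Call:
{"method": "servo_tool", "body": {
  "increments": [
    [[0,0,0.1,0,0,0,0],[0,0,0.1,0,0,0,0]]
  ]
}}

```text
clock: 18.55
eef_pos: [0.5234, -0.1256, 0.1066]
ee_rot: [180.0, 0.0, 92.1]
contact_force: [0.2, 0.2, -3.5]
finger_gap: 0.193
```

Call:
{"method": "servo_tool", "body": {
  "increments": [
    [[0,0,0.1,0,0,0,0],[0,0,0.2,0,0,0,0],[0,0,0.2,0,0,0,0]]
  ]
}}

```text
clock: 18.85
eef_pos: [0.524, -0.1257, 0.1055]
ee_rot: [180.0, 0.0, 92.1]
contact_force: [-1.1, -0.2, 6.8]
finger_gap: 0.194
```

Call:
{"method": "servo_tool", "body": {
  "increments": [
    [[0,0,-0.1,0,0,0,0.5],[0,0,-0.1,0,0,0,0.5],[0,0,-0.1,0,0,0,0.5],[0,0,-2,0,0,0,0.5],[0,0,-5,0,0,0,0.5],[0,0,-9,0,0,0,0.5],[0,0,-12,0,0,0,0.2],[0,0,-12,0,0,0,0]]
  ]
}}

```text
clock: 19.65
eef_pos: [0.5262, -0.1259, 0.2287]
ee_rot: [179.6, 0.1, 92.1]
contact_force: [-0.2, -0.4, -0.9]
finger_gap: 0.168
```

```bash
python3 -c "
from look import *
st();f=grab('side')
cv2.imwrite('pics/s8.png',cv2.resize(f['img'][80:220,250:410,::-1],None,fx=4,fy=4,interpolation=cv2.INTER_CUBIC))
inc([*case(0,-.03),.21],92.1)"
```

```text
19.65 [ 0.5262 -0.1259  0.2287] [1.7956e+02 1.2000e-01 9.2050e+01] F [-0.2 -0.4 -0.9] gap 0.168 q [ 26.  23. -22. 106.  11.  52.   1.]
to [ 0.527 -0.261  0.21 ] 92.1 inc [-13.52, -0.25, 1.66] [0.004, 0.001, -0.001]
```

View pics/s8.png

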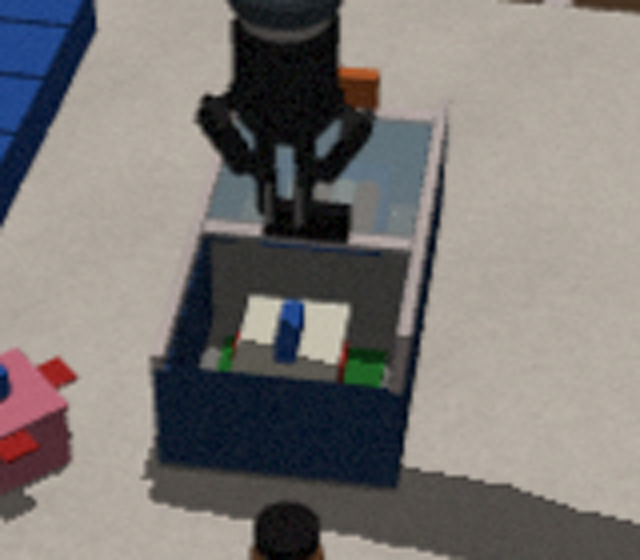

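Call:
{"method": "servo_tool", "body": {
  "increments": [
    [[-4,-0.2,0,0,0,0,0],[-8.5,-0.2,0,0,0,0,0],[-13,-0.2,1.6,0,0,0,0],[-13.5,-0.2,1.6,0,0,0,0],[-13.5,-0.2,1.6,0,0,0,0]]
  ]
}}

```text
clock: 20.2
eef_pos: [0.5247, -0.2618, 0.2064]
ee_rot: [-179.8, -0.1, 91.9]
contact_force: [0.1, 0.4, 0.6]
finger_gap: -0.001
```

```bash
python3 -c "
from look import *
st();inc([*case(0,-.03),.158],92.1);inc([*case(0,.153),.158],92.1)"
```

```text
20.2 [ 0.5247 -0.2618  0.2064] [-1.7981e+02 -7.0000e-02  9.1870e+01] F [0.1 0.4 0.6] gap -0.001 q [ 36.  29. -19. 100.  11.  53.  15.]
to [ 0.527 -0.261  0.158] 92.1 inc [0.07, 0.26, 4.84] [-0.003, -0.001, -0.004]
to [ 0.52  -0.078  0.158] 92.1 inc [18.37, 0.18, 4.86] [-0.003, -0.001, -0.004]
```

Call:
{"method": "servo_tool", "body": {
  "increments": [
    [[0,0.2,3,0,0,0,0],[0,0.2,4.8,0,0,0,0],[0,0.2,4.8,0,0,0,0],[3,0.2,4.8,0,0,0,0],[6,0.2,4.8,0,0,0,0],[9,0.2,4.8,0,0,0,0],[12,0.2,4.8,0,0,0,0],[15,0.2,4.8,0,0,0,0]]
  ]
}}

```text
clock: 21.0
eef_pos: [0.5227, -0.1092, 0.1613]
ee_rot: [180.0, 0.1, 92.1]
contact_force: [0.7, -2.6, -1.4]
finger_gap: 0.001
```

```bash
python3 -c "
from look import *
st();inc([*case(0,.155),.158],92.1)"
```

```text
21.0 [ 0.5227 -0.1092  0.1613] [1.7998e+02 6.0000e-02 9.2120e+01] F [ 0.7 -2.6 -1.4] gap 0.001 q [ 22.  28. -20. 109.  13.  45.  -3.]
to [ 0.52  -0.076  0.158] 92.1 inc [3.31, -0.11, 0.33] [0.0, 0.001, 0.0]
```

Call:
{"method": "servo_tool", "body": {
  "increments": [
    [[1.5,-0.1,0.1,0,0,0,0],[2.5,-0.1,0.1,0,0,0,0],[3.1,-0.1,0.1,0,0,0,0],[3.3,-0.1,0.1,0,0,0,0],[3.3,-0.1,0.1,0,0,0,0]]
  ]
}}

```text
clock: 21.5
eef_pos: [0.5212, -0.0818, 0.1602]
ee_rot: [179.9, 0.3, 91.9]
contact_force: [-0.2, -7.9, 4.4]
finger_gap: -0.003
```

Call:
{"method": "servo_tool", "body": {
  "increments": [
    [[0.2,0,0,0,0,0,0],[0.3,0,0,0,0,0,0]]
  ]
}}

```text
clock: 21.7
eef_pos: [0.5212, -0.0817, 0.1602]
ee_rot: [179.9, 0.4, 91.7]
contact_force: [0.1, -17.4, 3.0]
finger_gap: 0.001
```

Call:
{"method": "servo_tool", "body": {
  "increments": [
    [[-1.2,0,0,0,0,0,0],[-1.5,0,-3,0,0,0,0],[-1.5,0,-8,0,0,0,0],[-1.5,4.5,-10,0,0,0,0],[-1.5,9.5,-10,0,0,0,0],[-1.5,14,-10,0,0,0,0],[-1.5,18,-10,0,0,0,0],[-1.5,22,-10,0,0,0,0]]
  ]
}}

```text
clock: 22.5
eef_pos: [0.7424, -0.0824, 0.2592]
ee_rot: [-180.0, -0.0, 92.0]
contact_force: [0.1, -0.2, 0.2]
finger_gap: 0.004
```

```bash
python3 - <<'E'
from look import *
st();f=grab('side');g=grab('top','t9.png')
cv2.imwrite('pics/s9.png',cv2.resize(np.hstack([f['img'][80:220,260:390,::-1],g['img'][130:270,345:515,::-1]]),None,fx=2.6,fy=2.6,interpolation=cv2.INTER_CUBIC))
cv2.imwrite('pics/s9full.png',f['img'][:,:,::-1])
for nm,f in(('top',g),('side',f)):
    W=world(f);im=f['img'].astype(int);r,gg,b=im[...,0],im[...,1],im[...,2];z=W[...,2]
    def onplane(m,zz):
        v,u=np.nonzero(m);K=f['intrinsics'];d=np.stack([(u-K[0,2])/K[0,0],(v-K[1,2])/K[1,1],np.ones(len(u))],-1)@f['R']
        c=-f['R'].T@f['t'];return (c+d*((zz-c[2])/d[:,2:]))[:,:2]
    ch=(abs(W[...,0]-.52)<.1)&(z>.148)&(z<.165)
    for nm2,m in(('black',ch&(r<70)&(b<70)&(W[...,1]>-.2)&(W[...,1]<0)),('orange',ch&(r>b+70)&(W[...,1]<-.3))):
        P=onplane(m,.152);print(nm,nm2,m.sum(),cv2.minAreaRect((P*1000).astype(np.float32)) if len(P) else 0)
E
```

```text
22.5 [ 0.7424 -0.0824  0.2592] [-1.7997e+02 -3.0000e-02  9.2020e+01] F [ 0.1 -0.2  0.2] gap 0.004 q [ 13.  42. -19.  69.  13.  71.  -3.]
top black 118 ((518.506591796875, -60.124412536621094), (67.33467864990234, 12.958525657653809), 3.082505941390991)
top orange 132 ((530.6994018554688, -403.2244873046875), (67.19960021972656, 15.629888534545898), 3.5020267963409424)
side black 75 ((521.3893432617188, -55.90392303466797), (67.53312683105469, 19.239757537841797), 1.9640018939971924)
side orange 40 ((534.027099609375, -399.9410400390625), (66.60870361328125, 15.851717948913574), 1.9238477945327759)
```

View pics/s9.png

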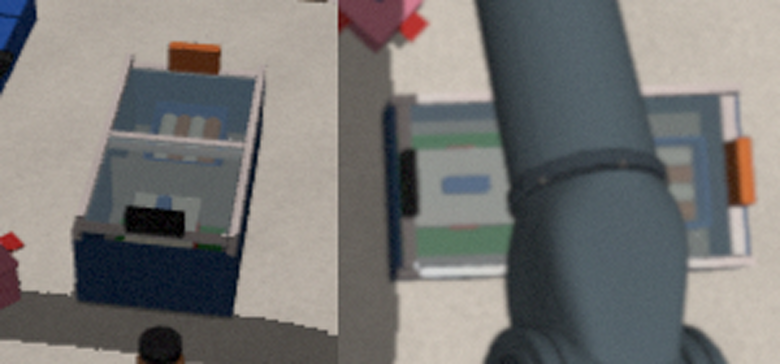

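View pics/s9full.png

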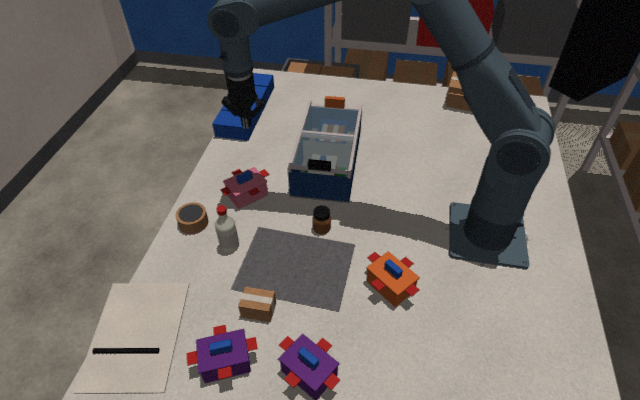

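Call:
{"method": "servo_tool", "body": {
  "increments": [
    [[4.5,0,0,0,0,0,0],[9,0,0,0,0,0,0],[13.5,0,0,0,0,0,0],[18,0,0,0,0,0,0],[22,0,0,0,0,0,0],[25,0,0,0,0,0,0],[25,0,0,0,0,0,0],[25,0,0,0,0,0,0]]
  ]
}}

```text
clock: 23.4
eef_pos: [0.7315, 0.1683, 0.2593]
ee_rot: [-179.9, 0.0, 92.1]
contact_force: [0.4, -1.0, -0.3]
finger_gap: -0.002
```

```bash
python3 - <<'E'
from look import *
st();g=grab('top')
cv2.imwrite('pics/t10.png',cv2.resize(g['img'][155:245,355:475,::-1],None,fx=6,fy=6,interpolation=cv2.INTER_CUBIC))
E
```

```text
23.4 [0.7315 0.1683 0.2593] [-1.7995e+02  1.0000e-02  9.2130e+01] F [ 0.4 -1.  -0.3] gap -0.002 q [ -5.  43. -20.  69.  14.  71. -23.]
```

View pics/t10.png

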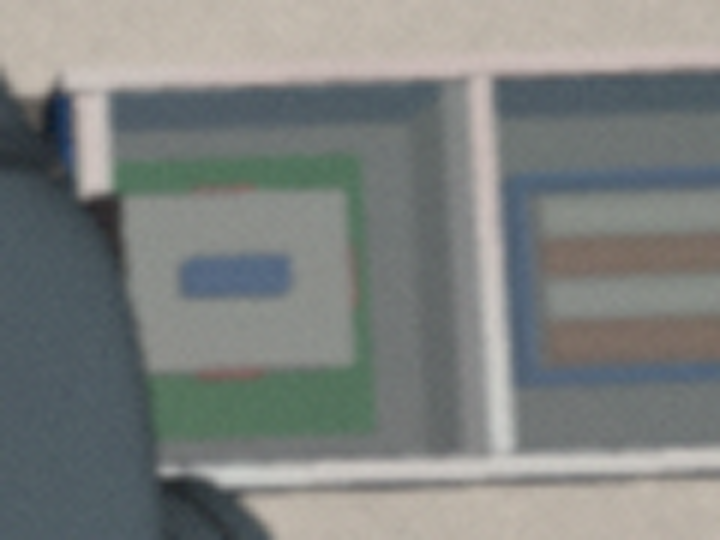

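```bash
python3 -c "
from h import *
print(order.job_done())"
```

```text
the job is handed in; nothing more can be done
None
```

The grey clip-lid box now stands upright on the green mat in the case's +y compartment. Both doors are shut, and the job was handed in at about 23.4 s of the 72 s allowed. No verdict was reported.

**What I did:** I slid the upper (black-handled) door open. Then I folded the four clips down with the closed fingertips and pressed each one against its wall until I felt contact (1–3 N). I gripped the box by its blue bar, carried it over, and lowered it slowly onto the mat; contact registered at about 7 N. I let go and pushed the door shut against its stop, where the force rose to 17 N with no movement.

**Last checks:**
- **Box:** it sits level on the mat, with its centre about 4 mm along from the mat's centre by my estimate and well inside the limits.
- **Clips:** before the grasp, all four were seen folded. In the final picture three show only as thin slivers beside the lid. The fourth, on the +y end, was hidden by the arm in that last view, but a picture taken during the carry showed it folded flat, and I did not touch it afterwards.
- **Doors:** the black handle is within 2–3 mm of where it started and the orange handle within about 1 mm.
- **Other items:** the bin, carton, jar and bottle look unmoved in the pictures; I did not measure them again.

The two cameras disagree by about 3–5 mm on handle positions. That is more than the stated 2 mm calibration, but within every margin here.

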